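Set a mount plate over the board edge

ROBOT

A 6-joint arm with a two-finger parallel gripper is mounted at the origin on the work surface. World frame = base frame: x ahead of the robot, y to its left, z up, the work surface at z = 0. Lengths are in m, angles in degrees, forces in N, time in s.
With the tool pointing down it reaches from about 0.325 to 0.9 m from the base axis. Payload 6.1 kg.
Tool frame: the origin (TCP) lies between the finger pads; the fingertips stand 8 mm ahead of it and the grasp point (between the pads) lies 11 mm behind it; x points along the fingers, y is the direction in which the jaws open and shut, and the axes are right-handed (so a half turn about x gives the same grasp; the last joint's range is limited). The gripper opens to 87 mm and grips with 3 to 60 N. Pads are 19 mm wide; open, the fingers measure 117 mm over their backs; the gripper's body (75 mm by 190 mm) begins 51 mm behind the grasp point.
Start: joints at [60.098, 12.628, 87.462, -0, 79.91, -7.225], TCP at [0.241, 0.577, 0.231] pointing down, gripper open.
Joint ranges: [-170.65, 170.65], [-52.31, 119.04], [5.05, 147.46], [-71.25, 251.25], [11.57, 151.72], [-153.62, 153.62]. Speed limits (degrees/s): [147.25, 147.25, 172.46, 180, 180, 180].

INTERFACE

Orientations are given as [roll, pitch, yaw] about the fixed x, y, z axes, in that order (R = Rz(yaw) Ry(pitch) Rx(roll)).
In Python, from workcell import ctrl gives the robot as it stands.
- The arm moves only by the shell command python3 -m crank 'ROWS' [FORCE]. ROWS is JSON, a list of rows, each an object of numbers: "dx", "dy", "dz": the shift along the world's x, y, z in m; "spin": the turn about the world's z in degrees; "jaw": the gripper's target within -1 to 1 (fully open at 1, half-way at 0, shut at -1). In form: [{"dx": .., "dy": .., "dz": .., "spin": .., "jaw": ..}, ...]. A call has 1 to 20 rows; each row shifts and turns the commanded pose from where the row before left it; what a row does not reach is not made up. A row lasts 1/12 s, in which the tool goes at most 41.7 mm and 7.16 degrees, less where a joint would pass 70% of its speed; a pose out of reach is approached as far as the arm can. A call is refused whole if a number of a shift passes 0.0417 or a number of a turn 7.16, either way. A call with a gripper value outside its range is refused whole. The fingers move at their own pace and stop on an object; FORCE is the grip in N (left out, the last holds). Time passes only in rows, so rows that do not move let the fingers close. It gives the time, the measured TCP pose, the force and the opening at its end, in the units of the state.
- ctrl.state(): the state, without advancing time (a new reading comes with each control period).
- ctrl.camera(name): name is "scene" or "top"; returns the picture (400x640x3 uint8, red, green, blue); there is no depth.
- ctrl.get_calibration(name): a dict with "fx", "fy", "cx", "cy" (pixels), "origin" and "attitude" of the camera in the world. Camera axes: x right, y up, looking along -z (the intrinsics and any distortion apply to the point x, -y, -z); pixel columns grow to the right and rows downward; lengths in m; the calibration is good to about 2 mm. A picture is of the moment at which its call begins. get_calibration takes no time and is no camera call.
- ctrl.job_done(): hands the job in, once; it reports no verdict.
The state is a dict: "time": time; "q": joint angles; "joint_vel": joint speeds; "joint_torque": joint torques, N m; "ee_pos": TCP position; "eef_rot": TCP orientation; "contact_force": force on the tool from outside, world axes, zero at the start; "wrist_torque": the same for the moment, N m; "width": finger opening in m.
Only numpy, scipy, OpenCV 4.12 (cv2) and the standard library are available. Lean on these libraries where they do the work, as an engineer would, in place of code of your own. Each camera call takes 0.05 s, during which the arm holds its last target.

TASK

On the raised work board lies a thin rectangular aluminium mount plate with a dark line scribed across it. Push the plate along the board with the fingertips, without lifting or tipping it, until its end with the two holes sticks out squarely past the board's far edge (the long edge away from the robot) and the scribed line lies right along that edge, 40 mm of plate overhanging. Leave everything else where it stands, and finish clear of it all.

Things in the scene. Friction and masses are not known exactly. Their poses are not given: they have to be found in the camera images.
- board: Fixed raised work board of pale wood, 300 mm (its x) by 500 mm (its y), on grey rails; its flat top is 60 mm above the bench. Origin at the centre of its underside, at bench height. Its x axis points away from the robot (turned by up to 0.35 rad), to the far long edge where the plate must overhang; y runs left along that edge; z up.
- edge (a point): Middle of the board's far top edge, at the height of its top face (board frame x = +150 mm, y = 0, z = 60 mm); axes as the board's.
- plate: Loose aluminium plate flat on the board: 130 mm (its x) by 120 mm (y), 6 mm thick, about 0.24 kg. Origin at the centre of its underside. x points to its front edge, the end with two 10 mm through holes (centres x = +47, y = +/-35 mm). It starts wholly on the board, turned up to 0.3 rad from the board's axes, its line 55 to 125 mm short of the edge. It slides with friction and stays where left.
- line_left (a point): Left end of the plate's dark scribed line (3 mm wide, right across its top, 40 mm behind the front edge and 90 mm ahead of the rear edge): plate frame x = +25, y = +58, z = 6 mm (top face).
- line_right (a point): Right end of the same scribed line: plate frame x = +25, y = -58, z = 6 mm (top face).
- bronze: Bystander, loose: small squat bronze vessel with two ear handles, 128 mm over the handles (its y), 96 mm across otherwise, 76 mm high, standing on the board beside the plate. Origin at the centre of its underside.
- jar: Bystander, loose: closed jar, 52 mm diameter, 75 mm high, standing on the board beside the plate. Origin at the centre of its underside.
- weight: Bystander, loose: steel knobbed weight, 42 mm diameter, 60 mm high, standing on the board beside the plate. Origin at the centre of its underside.
- disc: Bystander, loose: round aluminium disc, 64 mm diameter, 6 mm thick, lying on the board beside the plate. Origin at the centre of its underside.
- heatgun: Bystander, loose: red hot-air gun lying on the bench left of the board, barrel about 240 mm long along its x, grip out to its y = +155 mm, 75 mm high. Origin below the barrel at bench height.
- scalpel: Bystander, loose: steel scalpel lying on the bench right of the board, 155 mm long along its x, 5 mm high. Origin on the bench below its middle.
- bowl: Bystander, loose: steel bowl, 110 mm diameter, 45 mm high, on the bench right of the board. Origin at the centre of its underside.
Mind the look-alikes: they are no part of the job. What is shaped like the plate but brown or yellow is not meant.

How it is judged:
By the outcome, as a careful person would: the job done as asked, in the order asked, and still so for the second after the job is handed in, with the robot touching nothing.
It also fails if it takes over 45 s, if anything falls off the work surface, if the arm or the gripper's body presses on something with over 40 N, if the wrist force passes 120 N, or if a joint passes its speed limit or range.

## Working session

There is one attempt and no reset: what is moved stays moved. The work goes in short steps, Python scripts to look and compute and a shell command to move; the robot and the scene stay as the last step left them, time stands still between calls to the robot, and variables do not carry over. Pictures are saved under pics/ and viewed, and the job is handed in when it is done.

```bash
mkdir -p pics; ls; python3 - <<'E'
from workcell import ctrl
import cv2
s=ctrl.state();print(s)
for n in("scene","top"):
    print(n,ctrl.get_calibration(n)); cv2.imwrite(f"pics/{n}0.png",ctrl.camera(n)[:,:,::-1])
E
```

```text
pics
{'time': 0.0, 'q': array([ 6.00974539e+01,  1.26769428e+01,  8.75268386e+01,  2.28033603e-04,
        7.99099431e+01, -7.22703935e+00]), 'joint_vel': array([-0.04127773,  0.06819688,  0.11725681,  0.02860689,  0.01702546,
        0.01904961]), 'joint_torque': array([-2.14921247e-04, -4.94599521e+01, -3.87383294e+01,  6.98290137e-02,
        5.70783962e-02, -1.69152536e-04]), 'ee_pos': array([0.24065853, 0.57614232, 0.22940893]), 'eef_rot': array([ -97.34010839,   89.88627536, -120.01565527]), 'contact_force': array([-0.79343198,  0.66437264,  0.69589556]), 'wrist_torque': array([-0.03048999, -0.06023108,  0.01729542]), 'width': 0.08683286558114546}
scene {'fx': 428.986039125184, 'fy': 428.986039125184, 'cx': 316.33010547977165, 'cy': 202.8532397573375, 'origin': array([ 1.19895928, -0.73203138,  0.67828528]), 'attitude': array([59.692594  , -0.7837145 , 43.96220698])}
top {'fx': 435.2196630882579, 'fy': 435.2196630882579, 'cx': 319.87980840299065, 'cy': 203.00612953716032, 'origin': array([0.27510224, 0.02463306, 1.55373546]), 'attitude': array([  9.33222622,  -1.10004169, -89.61070451])}
```

View pics/top0.png

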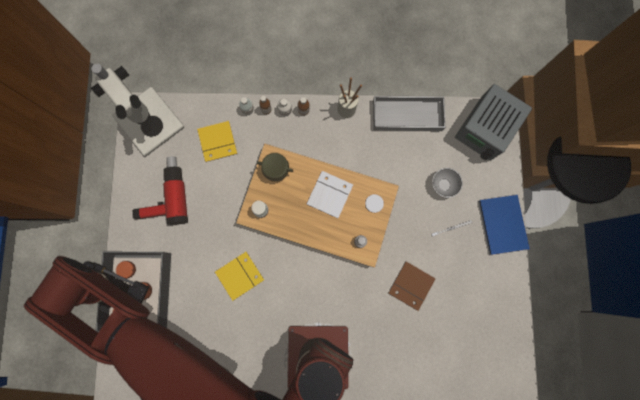

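View pics/scene0.png

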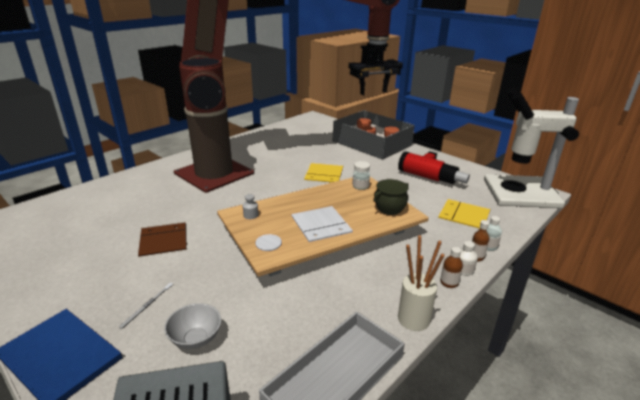

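The top view shows the plate at about (330,194), with the jar at (259,209), bronze at (275,168), disc at (374,204) and weight at (360,241). The board's far edge runs from (265,147) to (398,185). I'll measure the corners next.

```bash
cat > h.py <<'E'
import numpy as np,cv2
from scipy.spatial.transform import Rotation as R
from workcell import ctrl
C={n:ctrl.get_calibration(n) for n in("scene","top")}
def Rm(n): return R.from_euler('xyz',C[n]['attitude'],degrees=True).as_matrix()
def ray(n,uv,z):
    c=C[n];u,v=uv
    d=Rm(n)@np.array([(u-c['cx'])/c['fx'],-(v-c['cy'])/c['fy'],-1.])
    o=np.array(c['origin']);return o+d*(z-o[2])/d[2]
def proj(n,p):
    c=C[n];q=Rm(n).T@(np.asarray(p,float)-c['origin'])
    return np.array([c['cx']+c['fx']*q[0]/-q[2],c['cy']-c['fy']*q[1]/-q[2]])
E
python3 - <<'E'
import cv2
a=cv2.imread("pics/top0.png");b=cv2.imread("pics/scene0.png")
cv2.imwrite("pics/topc.png",cv2.resize(a[135:275,230:405],None,fx=4.4,fy=4.2,interpolation=cv2.INTER_CUBIC)[:590])
cv2.imwrite("pics/scc.png",cv2.resize(b[165:285,210:435],None,fx=3.5,fy=3.5,interpolation=cv2.INTER_CUBIC))
E
```

```text
(no output)
```

View pics/topc.png

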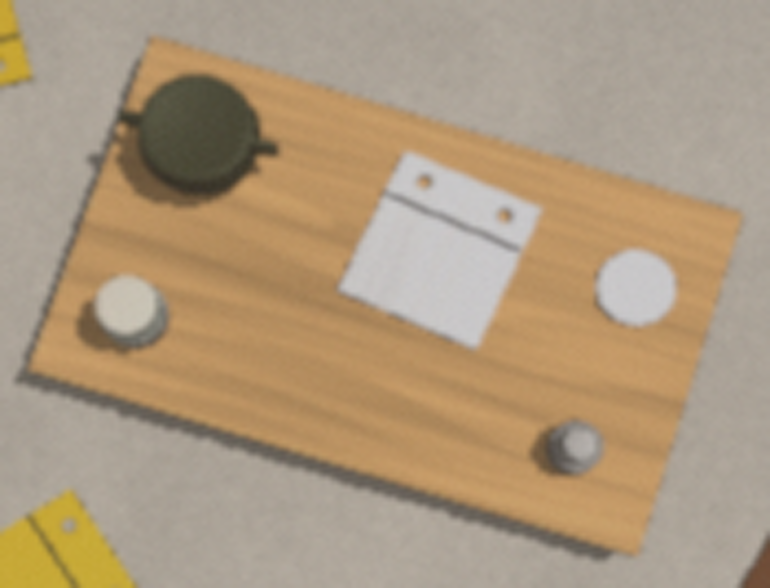

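View pics/scc.png

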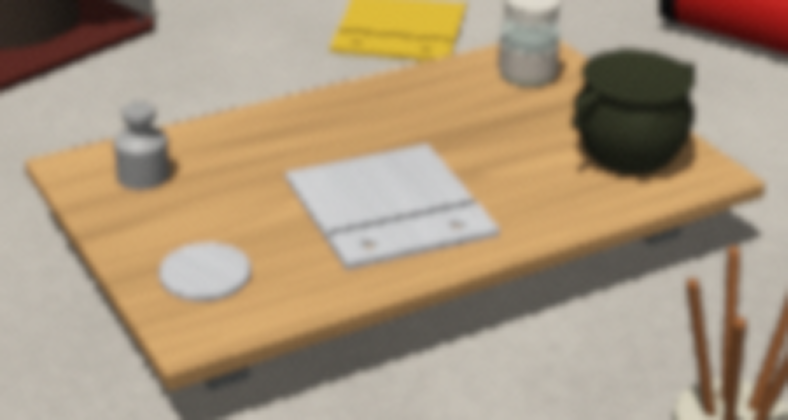

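```bash
cat >> h.py <<'E'
def fitline(P):
    vx,vy,x,y=cv2.fitLine(np.float32(P),cv2.DIST_HUBER,0,.001,.001).ravel();return np.array([x,y]),np.array([vx,vy])
def big(m,seed=None):
    n,l,s,c=cv2.connectedComponentsWithStats(m.astype(np.uint8),connectivity=4)
    k=l[seed[1],seed[0]] if seed else 1+np.argmax(s[1:,4]);return (l==k).astype(np.uint8)
def rect(n,mask,z):
    ct=max(cv2.findContours(mask,cv2.RETR_EXTERNAL,cv2.CHAIN_APPROX_NONE)[0],key=cv2.contourArea).reshape(-1,2)
    P=np.array([ray(n,p,z)[:2] for p in ct])
    return P
def sides(P):
    "fit 4 lines to contour points starting at minAreaRect; returns corners list"
    b=cv2.boxPoints(cv2.minAreaRect(np.float32(P*1000)))/1000
    L=[]
    for i in range(4):
        a,c=b[i],b[(i+1)%4];d=c-a;l=np.linalg.norm(d);d/=l;nn=np.array([-d[1],d[0]])
        t=(P-a)@d;s=abs((P-a)@nn);sel=(s<.008)&(t>.1*l)&(t<.9*l)
        L.append(fitline(P[sel]))
    K=[]
    for i in range(4):
        (p,d),(q,e)=L[i-1],L[i];t=np.linalg.solve(np.c_[d,-e],q-p);K.append(p+t[0]*d)
    return np.array(K)
E
python3 - <<'E'
from h import *
for n,fs,bs in(("top",(320,205),(300,205)),("scene",(310,215),(280,220))):
    im=cv2.imread(f"pics/{n}0.png");h=cv2.cvtColor(im,cv2.COLOR_BGR2HSV);
    print(n,h[fs[1],fs[0]],h[bs[1],bs[0]],h[140,240],h[245,340])
    bm=big((h[...,1]>75)&(h[...,0]<22)&(h[...,0]>8)&(h[...,2]>90),bs)
    pm=big((h[...,1]<50)&(h[...,2]>130),fs)
    pm=cv2.morphologyEx(pm,cv2.MORPH_CLOSE,np.ones((7,7)))
    K=sides(rect(n,bm,.06));print("board",K.round(4).tolist(),np.linalg.norm(K-np.roll(K,-1,0),axis=1))
    K=sides(rect(n,pm,.066));print("plate",K.round(4).tolist(),np.linalg.norm(K-np.roll(K,-1,0),axis=1),pm.sum(),bm.sum())
    v=im.copy();v[pm>0]=(0,0,255);v[bm>0]=v[bm>0]//2
    cv2.imwrite(f"pics/m_{n}.png",v)
E
```

```text
top [ 10   4 198] [ 16 119 169] [ 15  28 165] [ 17 120 189]
board [[0.301800012588501, -0.18799999356269836], [0.5855000019073486, -0.2761000096797943], [0.733299970626831, 0.19670000672340393], [0.4496999979019165, 0.28610000014305115]] [0.29709506 0.49536198 0.29729357 0.49661115]
plate [[0.4699000120162964, -0.06260000169277191], [0.5866000056266785, -0.11500000208616257], [0.6341999769210815, -0.007899999618530273], [0.517799973487854, 0.04360000044107437]] [0.12795651 0.11712878 0.12722696 0.1165003 ] 1273 9660
scene [105   3 203] [ 17 122 207] [19 23 89] [ 17 125 189]
board [[0.29760000109672546, -0.19030000269412994], [0.6021000146865845, -0.2872999906539917], [0.7511000037193298, 0.1915999948978424], [0.45019999146461487, 0.2847000062465668]] [0.3195454  0.50157654 0.31489176 0.49892604]
plate [[0.4717999994754791, -0.0640999972820282], [0.592199981212616, -0.11779999732971191], [0.6407999992370605, -0.008999999612569809], [0.5205000042915344, 0.045099999755620956]] [0.13184485 0.11918534 0.13196318 0.11962429] 1314 8809
```

```bash
python3 - <<'E'
from h import *
c=np.array([.5176,.0047]);th=np.deg2rad(-17.35);ex=np.array([np.cos(th),np.sin(th)]);ey=np.array([-ex[1],ex[0]])
def b(p): d=p[:2]-c;return (np.array([d@ex,d@ey])*1000).round(1)
def cr(u,v): return (230+u/4.4-.5+.5/4.4,135+v/4.2-.4)
def sc(u,v): return (210+u/3.5-.4,165+v/3.5-.4)
for k,uv,z in(("bronze top",cr(198,130),.136),("handleR",cr(277,148),.115),("jar top",cr(128,303),.135),("disc",cr(636,287),.066),("weight knob",cr(580,440),.118),("bronze right edge rim",cr(260,138),.13)):
    p=ray("top",uv,z);print(k,p.round(4),b(p))
for k,uv,z in(("bronze base",sc(637,160),.06),("bronze left",sc(576,120),.1),("jar base",sc(528,75),.06),("disc",sc(205,270),.066),("weight base",sc(142,178),.06)):
    p=ray("scene",uv,z);print(k,p.round(4),b(p))
E
```

```text
bronze top [0.6337 0.1512 0.136 ] [ 67.1 174.4]
handleR [0.6248 0.092  0.115 ] [ 76.3 115.2]
jar top [0.494  0.2002 0.135 ] [-80.8 179.6]
disc [ 0.522  -0.1908  0.066 ] [  62.5 -185.3]
weight knob [ 0.3909 -0.1395  0.118 ] [ -77.9 -175.4]
bronze right edge rim [0.6292 0.1044 0.13  ] [ 76.8 128.4]
bronze base [0.6469 0.1548 0.06  ] [ 78.7 181.8]
bronze left [0.6138 0.1131 0.1   ] [ 59.5 132.2]
jar base [0.495  0.2053 0.06  ] [-81.4 184.8]
disc [ 0.5257 -0.1913  0.066 ] [  66.1 -184.7]
weight base [ 0.3916 -0.1409  0.06  ] [ -76.9 -176.5]
```

View pics/m_top.png

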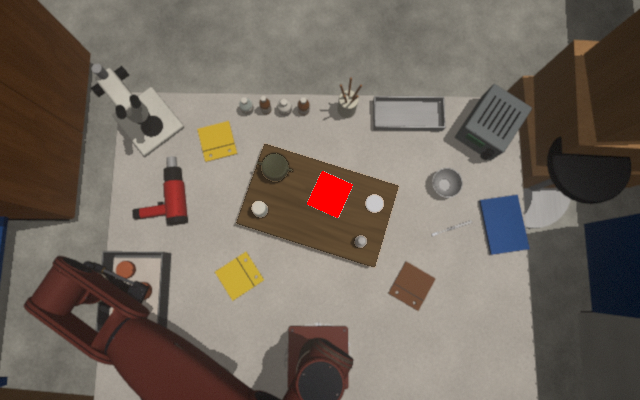

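```bash
python3 - <<'E'
from h import *
s=ctrl.state();M=R.from_euler('xyz',s['eef_rot'],degrees=True).as_matrix()
print(M.round(3),np.degrees(np.arctan2(M[1,1],M[0,1])))
E
```

```text
[[-0.001  0.386  0.923]
 [-0.002  0.923 -0.386]
 [-1.    -0.002 -0.   ]] 67.32066854491494
```

```bash
python3 -m crank '[{"dx":0.006,"dy":-0.014,"jaw":1},{"dx":0.0115,"dy":-0.029},{"dx":0.0115,"dy":-0.029},{"dx":0.0115,"dy":-0.029},{"dx":0.0115,"dy":-0.029},{"dx":0.0115,"dy":-0.029},{"dx":0.0115,"dy":-0.029},{"dx":0.0115,"dy":-0.029},{"dx":0.0115,"dy":-0.029},{"dx":0.0115,"dy":-0.029},{"dx":0.0115,"dy":-0.029},{"dx":0.0115,"dy":-0.029},{"dx":0.0115,"dy":-0.029},{"dx":0.0115,"dy":-0.029},{"dx":0.0115,"dy":-0.029},{"dx":0.0115,"dy":-0.029},{"dx":0.0115,"dy":-0.029},{"dx":0.0115,"dy":-0.029},{"dx":0.0115,"dy":-0.029},{"dx":0.0115,"dy":-0.029}]'; python3 -m crank '[{"dx":0.003,"dy":-0.011,"jaw":1},{"dx":0,"dy":0},{"dx":0,"dy":0}]'
```

```text
invalid input
invalid input
```

```bash
python3 -m crank '[{"dx":0.006,"dy":-0.014,"dz":0,"spin":0,"jaw":1},{"dx":0.0115,"dy":-0.029,"dz":0,"spin":0,"jaw":1},{"dx":0.0115,"dy":-0.029,"dz":0,"spin":0,"jaw":1},{"dx":0.0115,"dy":-0.029,"dz":0,"spin":0,"jaw":1},{"dx":0.0115,"dy":-0.029,"dz":0,"spin":0,"jaw":1},{"dx":0.0115,"dy":-0.029,"dz":0,"spin":0,"jaw":1},{"dx":0.0115,"dy":-0.029,"dz":0,"spin":0,"jaw":1},{"dx":0.0115,"dy":-0.029,"dz":0,"spin":0,"jaw":1},{"dx":0.0115,"dy":-0.029,"dz":0,"spin":0,"jaw":1},{"dx":0.0115,"dy":-0.029,"dz":0,"spin":0,"jaw":1},{"dx":0.0115,"dy":-0.029,"dz":0,"spin":0,"jaw":1},{"dx":0.0115,"dy":-0.029,"dz":0,"spin":0,"jaw":1},{"dx":0.0115,"dy":-0.029,"dz":0,"spin":0,"jaw":1},{"dx":0.0115,"dy":-0.029,"dz":0,"spin":0,"jaw":1},{"dx":0.0115,"dy":-0.029,"dz":0,"spin":0,"jaw":1},{"dx":0.0115,"dy":-0.029,"dz":0,"spin":0,"jaw":1},{"dx":0.0115,"dy":-0.029,"dz":0,"spin":0,"jaw":1},{"dx":0.0115,"dy":-0.029,"dz":0,"spin":0,"jaw":1},{"dx":0.0115,"dy":-0.029,"dz":0,"spin":0,"jaw":1},{"dx":0.0115,"dy":-0.029,"dz":0,"spin":0,"jaw":1}]'
```

```text
time: 1.77
ee_pos: [0.4655, 0.0102, 0.2302]
eef_rot: [-177.9, 90.0, 159.4]
contact_force: [0.3, -0.6, 0.2]
width: 0.0869
```

```bash
python3 -m crank '[{"dx":0.002,"dy":-0.004,"dz":-0.01,"spin":0,"jaw":1},{"dx":0,"dy":-0.004,"dz":-0.02,"spin":0,"jaw":1},{"dx":0,"dy":0,"dz":-0.03,"spin":0,"jaw":1},{"dx":0,"dy":0,"dz":-0.03,"spin":0,"jaw":1},{"dx":0,"dy":0,"dz":-0.02,"spin":0,"jaw":1},{"dx":0,"dy":0,"dz":-0.01,"spin":0,"jaw":1},{"dx":0,"dy":0,"dz":0,"spin":0,"jaw":1},{"dx":0,"dy":0,"dz":0,"spin":0,"jaw":1}]'; python3 - <<'E'
from h import *
s=ctrl.state();M=R.from_euler('xyz',s['eef_rot'],degrees=True).as_matrix()
print(s['ee_pos'],np.degrees(np.arctan2(M[1,1],M[0,1])),M[:,0],s['contact_force'])
im=ctrl.camera("scene")[:,:,::-1];cv2.imwrite("pics/s1.png",cv2.resize(im[135:285,190:435],None,fx=3.2,fy=3.2,interpolation=cv2.INTER_CUBIC))
im=ctrl.camera("top")[:,:,::-1];cv2.imwrite("pics/t1.png",cv2.resize(im[135:275,230:405],None,fx=4.2,fy=4.2,interpolation=cv2.INTER_CUBIC))
E
```

```text
time: 2.43
ee_pos: [0.4673, 0.004, 0.1106]
eef_rot: [-173.8, 90.0, 163.5]
contact_force: [0.4, 0.6, 0.5]
width: 0.0871
[0.46730799 0.00402346 0.11058475] 67.34017514572669 [-7.72664184e-04  2.28492790e-04 -9.99999675e-01] [0.43675317 0.56537946 0.50682431]
```

View pics/s1.png

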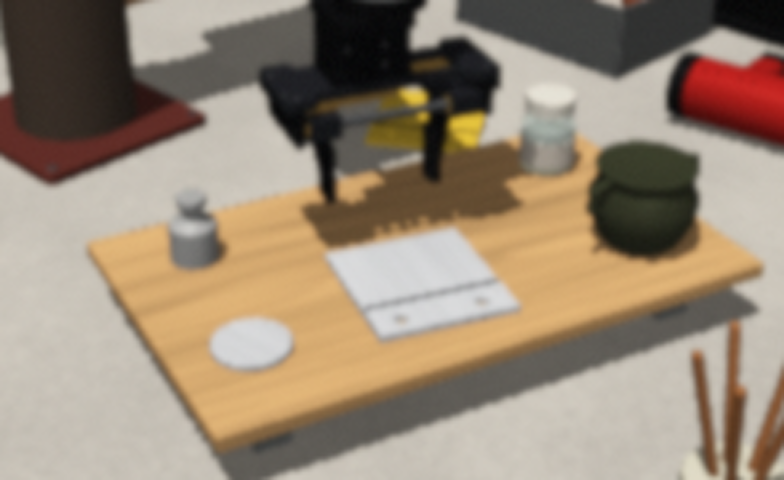

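View pics/t1.png

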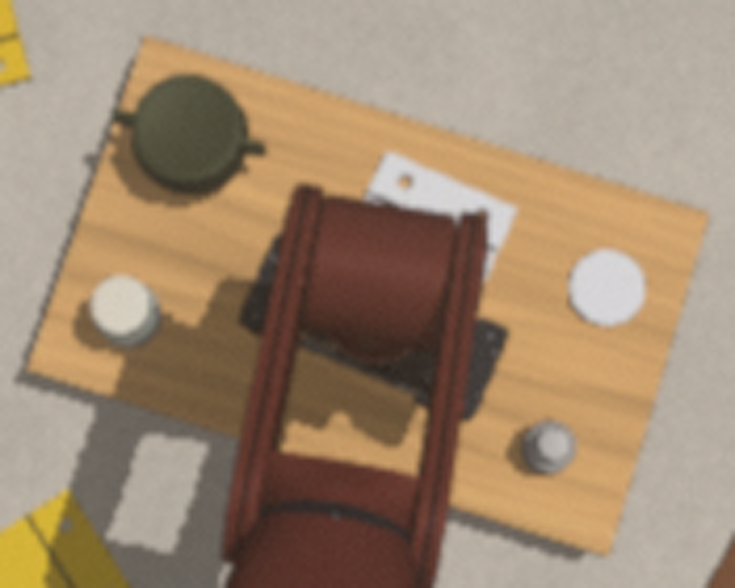

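```bash
python3 -m crank '[{"dx":0,"dy":0,"dz":-0.015,"spin":0,"jaw":1},{"dx":0,"dy":0,"dz":-0.012,"spin":0,"jaw":1},{"dx":0,"dy":0,"dz":-0.008,"spin":0,"jaw":1},{"dx":0,"dy":0,"dz":-0.003,"spin":0,"jaw":1},{"dx":0,"dy":0,"dz":0,"spin":0,"jaw":1},{"dx":0,"dy":0,"dz":0,"spin":0,"jaw":1}]'; python3 - <<'E'
from h import *
s=ctrl.state();print(s['ee_pos'],s['contact_force'])
im=ctrl.camera("scene")[:,:,::-1];cv2.imwrite("pics/s2.png",cv2.resize(im[165:260,260:400],None,fx=5.5,fy=5.5,interpolation=cv2.INTER_CUBIC))
E
```

```text
time: 3.03
ee_pos: [0.4681, 0.0036, 0.0733]
eef_rot: [12.3, 89.9, -10.4]
contact_force: [-0.5, -0.4, 0.1]
width: 0.0871
[0.46807489 0.00360157 0.07332794] [-0.45977998 -0.41437464  0.09597786]
```

View pics/s2.png

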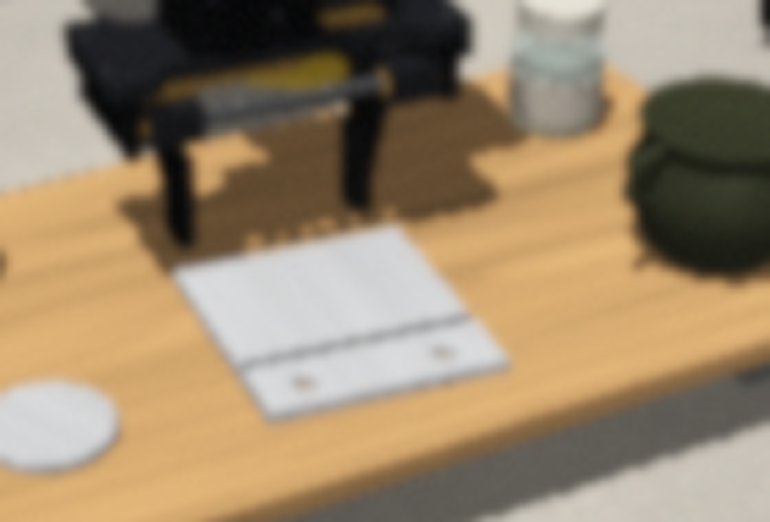

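```bash
python3 -m crank '[{"dx":0,"dy":0,"dz":-0.003,"spin":0,"jaw":1},{"dx":0.0038,"dy":-0.0012,"dz":0,"spin":0,"jaw":1},{"dx":0.0038,"dy":-0.0012,"dz":0,"spin":0,"jaw":1},{"dx":0.0038,"dy":-0.0012,"dz":0,"spin":0,"jaw":1},{"dx":0.0038,"dy":-0.0012,"dz":0,"spin":0,"jaw":1},{"dx":0.0038,"dy":-0.0012,"dz":0,"spin":0,"jaw":1},{"dx":0.0038,"dy":-0.0012,"dz":0,"spin":0.6,"jaw":1},{"dx":0.0038,"dy":-0.0012,"dz":0,"spin":0.6,"jaw":1},{"dx":0.0038,"dy":-0.0012,"dz":0,"spin":0.6,"jaw":1},{"dx":0.0038,"dy":-0.0012,"dz":0,"spin":0.6,"jaw":1},{"dx":0.0038,"dy":-0.0012,"dz":0,"spin":0.6,"jaw":1},{"dx":0.0038,"dy":-0.0012,"dz":0,"spin":0.6,"jaw":1},{"dx":0.0038,"dy":-0.0012,"dz":0,"spin":0.6,"jaw":1},{"dx":0.0038,"dy":-0.0012,"dz":0,"spin":0.6,"jaw":1},{"dx":0.0038,"dy":-0.0012,"dz":0,"spin":0.5,"jaw":1}]'; python3 -m crank '[{"dx":0,"dy":0,"dz":0,"spin":0,"jaw":1},{"dx":0,"dy":0,"dz":0,"spin":0,"jaw":1}]'; python3 - <<'E'
from h import *
s=ctrl.state();M=R.from_euler('xyz',s['eef_rot'],degrees=True).as_matrix()
print(s['ee_pos'],np.degrees(np.arctan2(M[1,1],M[0,1])),s['contact_force'])
im=ctrl.camera("scene")[:,:,::-1];cv2.imwrite("pics/s3r.png",im);cv2.imwrite("pics/s3.png",cv2.resize(im[165:260,260:400],None,fx=5.5,fy=5.5,interpolation=cv2.INTER_CUBIC))
im=ctrl.camera("top")[:,:,::-1];cv2.imwrite("pics/t3r.png",im);cv2.imwrite("pics/t3.png",cv2.resize(im[135:275,230:405],None,fx=4.2,fy=4.2,interpolation=cv2.INTER_CUBIC))
E
```

```text
time: 4.33
ee_pos: [0.521, -0.0132, 0.0694]
eef_rot: [137.9, 90.0, 120.6]
contact_force: [-0.2, 0.4, -1.2]
width: 0.087
time: 4.5
ee_pos: [0.5212, -0.0133, 0.0697]
eef_rot: [6.7, 90.0, -10.7]
contact_force: [0.9, -0.8, -0.4]
width: 0.0866
[ 0.52121039 -0.01326163  0.06970811] 72.61989222336796 [ 0.93429255 -0.78159379 -0.42482803]
```

View pics/s3.png

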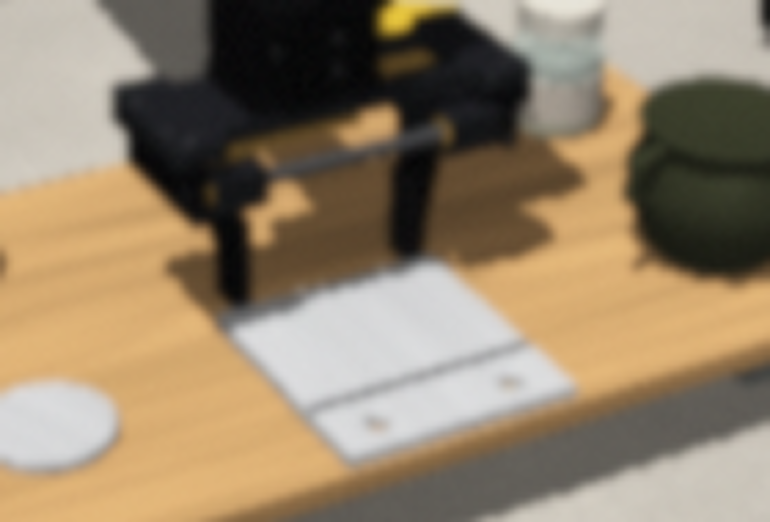

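View pics/t3.png

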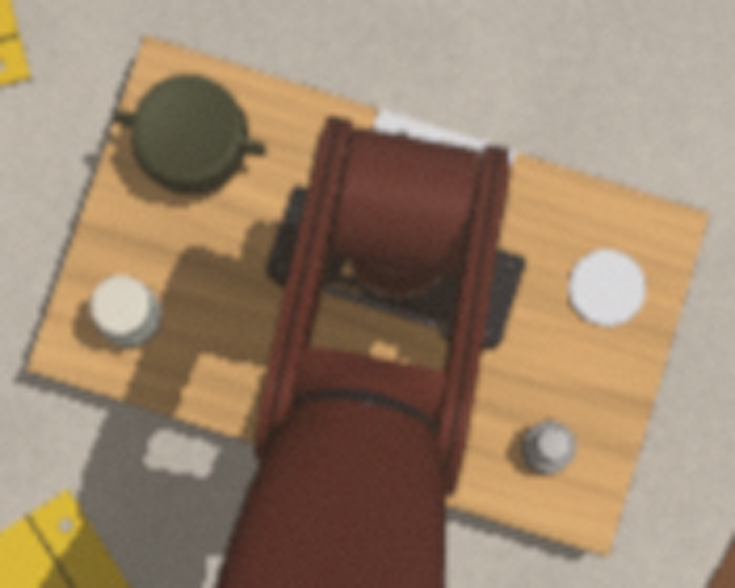

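```bash
cat >> h.py <<'E'
def edgefit(n,im,P0,P1,kind,half=4.,N=60,dbg=False):
    """refine line P0->P1 (3D) in image by profiles perpendicular to it. kind 'min' dark line, 'drop'/'rise' steps along the +normal (downward in image)"""
    g=cv2.cvtColor(im,cv2.COLOR_BGR2GRAY).astype(np.float32)
    a,b=proj(n,P0),proj(n,P1);d=(b-a)/np.linalg.norm(b-a);nn=np.array([-d[1],d[0]]);nn*=np.sign(nn[1])
    s=np.arange(-half,half+.01,.1);out=[]
    for t in np.linspace(0,1,N):
        p=a+t*(b-a)+s[:,None]*nn
        v=cv2.remap(g,np.float32(p[:,0])[None],np.float32(p[:,1])[None],cv2.INTER_LINEAR)[0]
        v=cv2.GaussianBlur(v[None],(0,0),4)[0]
        if kind=='min':
            bl=np.interp(s,[s[0],s[-1]],[v[:5].mean(),v[-5:].mean()]);w=np.clip(bl-v-.4*(bl-v).max(),0,None)
        else:
            gr=np.gradient(v)*(-1 if kind=='drop' else 1);w=np.clip(gr-.5*gr.max(),0,None)
            k=np.argmax(gr);w[abs(s-s[k])>1.2]=0
        out.append(p.T@w/w.sum())
    out=np.array(out);P=np.array([ray(n,q,P0[2])[:2] for q in out])
    c,dd=fitline(P);m=np.array([-dd[1],dd[0]]);r=(P-c)@m
    k=abs(r)<.002;c,dd=fitline(P[k]);r=(P[k]-c)@np.array([-dd[1],dd[0]])
    if dd[1]<0: dd=-dd
    return c,dd,k.sum(),r.std(),np.degrees(np.arctan2(dd[1],dd[0]))
E
cat > m.py <<'E'
from h import *
import sys
E0=np.array([.6608,-.0400]);th=np.deg2rad(72.65);ey=np.array([np.cos(th),np.sin(th)])
def run(f,line=True,n="scene",z0=None,off=None):
    im=cv2.imread(f)
    cen=np.array([.5176,.0047])+.15*np.array([ey[1],-ey[0]])
    q=lambda y,dx,z:np.r_[cen+y*ey+dx*np.array([ey[1],-ey[0]]),z]
    rs=[]
    for ya,yb in((-.22,-.12),(.05,.12)):
        r=edgefit(n,im,q(ya,0,.06),q(yb,0,.06),'drop');rs.append(r);print("edge",ya,r[0].round(4),r[2:])
    p=rs[0][0];d=rs[1][0]-p;d/=np.linalg.norm(d);print("edge ang",np.degrees(np.arctan2(d[1],d[0])))
    uv=off
    L=[ray(n,u,.066) for u in uv]
    r=edgefit(n,im,L[0],L[1],'min');print("line",r[0].round(4),r[2:])
    m=np.array([d[1],-d[0]])
    for t in(-.05,.0,.05): 
        x=r[0]+t*r[1]-p;print("line pt y",(x@d).round(4),"short of edge mm",(-x@m*1000).round(2))
    # draw
    v=cv2.resize(im,None,fx=4,fy=4,interpolation=cv2.INTER_CUBIC)
    for (a,b,z) in((p-.02*d,p+.35*d,.06),(r[0]-.05*r[1],r[0]+.05*r[1],.066)):
        A,B=[tuple(((proj(n,np.r_[w,z])+.5)*4-.5).round().astype(int).tolist()) for w in(a,b)];cv2.line(v,A,B,(0,0,255),1)
    return v
E
python3 - <<'E'
from m import *
o=[(260+315/5.5,165+408/5.5-.4),(260+520/5.5,165+345/5.5-.4)]
v=run("pics/s3r.png",off=o);cv2.imwrite("pics/d3.png",v[760:1160,900:1700])
E
```

```text
edge -0.22 [ 0.614  -0.2055] (np.int64(60), np.float64(0.0002548716377203921), np.float32(72.163994))
edge 0.05 [0.6897 0.0373] (np.int64(60), np.float64(0.0002511181943112027), np.float32(72.792946))
edge ang 72.68802
line [ 0.6124 -0.0601] (np.int64(60), np.float64(0.0001851835802656661), np.float32(72.67236))
line pt y 0.0883 short of edge mm 44.8
line pt y 0.1383 short of edge mm 44.78
line pt y 0.1883 short of edge mm 44.77
```

View pics/d3.png

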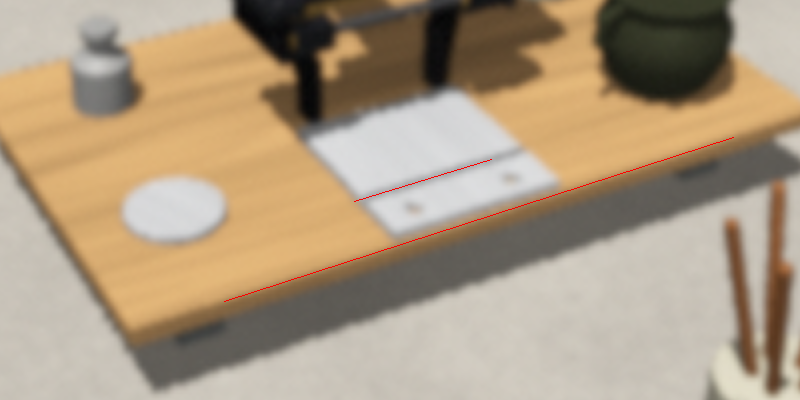

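```bash
python3 - <<'E'
from m import *
o=[(210+333/3.5,165+231/3.5-.4),(210+470/3.5,165+206/3.5-.4)]
run("pics/scene0.png",off=o)
print("TOP")
im=cv2.imread("pics/top0.png")
sat=cv2.cvtColor(cv2.cvtColor(im,cv2.COLOR_BGR2HSV)[...,1],cv2.COLOR_GRAY2BGR)
cen=np.array([.5176,.0047])+.15*np.array([ey[1],-ey[0]])
q=lambda y:np.r_[cen+y*ey,.06]
rs=[]
for a,b in((-.22,-.05),(-.05,.1),(.1,.22)):
    r=edgefit("top",sat,q(a),q(b),'rise');rs.append(r);print(r)
p=rs[0][0];d=rs[2][0]-p;d/=np.linalg.norm(d);m=np.array([d[1],-d[0]]);print(np.degrees(np.arctan2(d[1],d[0])))
cr=lambda u,v:(230+u/4.4-.4,135+v/4.2-.4)
r=edgefit("top",im,ray("top",cr(395,197),.066),ray("top",cr(510,243),.066),'min');print("line",r,-(r[0]-p)@m*1000)
# profile across the edge in scene
im=cv2.imread("pics/scene0.png")
for y in(-.2,-.15,.08):
    a=np.array([im[tuple(proj("scene",np.r_[cen+y*ey,.06]).round().astype(int)[::-1]+np.array([k,0]))].tolist() for k in range(-4,12)]);print(a[:,2].tolist(),a[:,0].tolist())
E
```

```text
edge -0.22 [ 0.614  -0.2055] (np.int64(60), np.float64(0.00022536204311424083), np.float32(72.162605))
edge 0.05 [0.6883 0.0332] (np.int64(60), np.float64(0.0003002137634299926), np.float32(72.65759))
edge ang 72.70746
line [ 0.5706 -0.0582] (np.int64(60), np.float64(0.0002745834597244791), np.float32(66.050125))
line pt y 0.0781 short of edge mm 90.94
line pt y 0.1278 short of edge mm 85.14
line pt y 0.1774 short of edge mm 79.35
TOP
(array([ 0.6209421 , -0.16912588], dtype=float32), array([0.2983763 , 0.95444834], dtype=float32), np.int64(60), np.float64(0.00019657257394466868), np.float32(72.63989))
(array([ 0.67179185, -0.00589202], dtype=float32), array([0.2981866, 0.9545076], dtype=float32), np.int64(60), np.float64(0.0001902502818209613), np.float32(72.651276))
(array([0.7083296, 0.1112046], dtype=float32), array([0.2971495 , 0.95483094], dtype=float32), np.int64(60), np.float64(0.00017720776779693), np.float32(72.713524))
72.68616
line (array([ 0.5763364 , -0.04417838], dtype=float32), array([0.4088996 , 0.91257936], dtype=float32), np.int64(60), np.float64(0.0003334385358547052), np.float32(65.864265)) 79.76966
[213, 209, 204, 199, 188, 162, 135, 123, 115, 94, 71, 60, 64, 76, 84, 87] [111, 109, 106, 103, 97, 81, 66, 63, 60, 58, 57, 58, 64, 72, 77, 80]
[215, 213, 206, 202, 197, 184, 158, 134, 121, 114, 102, 91, 87, 86, 85, 86] [112, 112, 106, 104, 102, 95, 79, 66, 61, 63, 70, 75, 78, 78, 77, 78]
[212, 211, 209, 203, 188, 163, 138, 124, 112, 99, 92, 89, 88, 89, 90, 89] [111, 110, 108, 105, 96, 82, 68, 65, 68, 74, 79, 81, 80, 81, 81, 81]
```

```bash
python3 - <<'E'
from m import *
c=np.array([.5176,.0047]);ex=np.array([ey[1],-ey[0]])
q=lambda x,y:np.r_[c+x*ex+y*ey,.06]
pc=np.array([.5521,-.0355]);t=np.deg2rad(-24);px=np.array([np.cos(t),np.sin(t)]);py=np.array([-px[1],px[0]])
w=lambda x,y:np.r_[pc+x*px+y*py,.066]
for n in("top","scene"):
    im=cv2.imread(f"pics/{n}0.png");h=cv2.cvtColor(im,cv2.COLOR_BGR2HSV)[...,1];sat=cv2.merge([h]*3)
    off=0 if n=="top" else .003
    def dist(A,B): 
        m=np.array([A[1][1],-A[1][0]]);return abs((A[0]-B[0])@m)*1000
    pk={}
    for nm,x,use,k in(("front",.065,sat,None),("rear",-.065,sat,None),("line",.025,im,'min')):
        for kk in ([k] if k else ['drop','rise']):
            r=edgefit(n,use,w(x+off,-.045),w(x+off,.045),kk);
            if r[3]<.0006:pk[nm+kk]=r
    L=pk["linemin"]
    for a in pk: print(n,a,round(dist(L,pk[a]),2),pk[a][3:])
    near={}
    for use,un in((sat,"sat"),(im,"gray")):
      for kk in('drop','rise'):
        r=edgefit(n,use,q(-.15+off,-.15),q(-.15+off,.15),kk);f=edgefit(n,use,q(.15+off,-.22),q(.15+off,-.12),kk)
        print(n,un,kk,"near",((r[0]-c)@ex*1000).round(1),r[2:4],"far",((f[0]-c)@ex*1000).round(1),f[2:4])
    print("line on ex",((L[0]-c)@ex*1000))
E
```

```text
top frontdrop 40.66 (np.float64(0.0002534768607192315), np.float32(66.050705))
top rearrise 91.35 (np.float64(0.00019562710929476028), np.float32(65.969055))
top linemin 0.0 (np.float64(0.00033417608146353806), np.float32(65.98145))
top sat drop near -150.2 (np.int64(60), np.float64(0.0002355782480908726)) far 150.4 (np.int64(50), np.float64(0.011306100391261504))
top sat rise near -138.6 (np.int64(47), np.float64(0.0037441983503277627)) far 150.5 (np.int64(60), np.float64(0.00019704306923243689))
top gray drop near -148.1 (np.int64(60), np.float64(0.0002915491058682101)) far 152.4 (np.int64(58), np.float64(0.0008053563472258975))
top gray rise near -160.0 (np.int64(60), np.float64(0.00042097716395126473)) far 140.4 (np.int64(60), np.float64(0.0007075811771470658))
line on ex 71.0261758780514
scene frontrise 46.92 (np.float64(0.00015800672971239238), np.float32(66.1216))
scene reardrop 91.26 (np.float64(0.00021741628429656725), np.float32(66.5114))
scene linemin 0.0 (np.float64(0.0002874563239971162), np.float32(66.309875))
scene sat drop near -165.7 (np.int64(40), np.float64(0.01158
[... 283 characters left out ...]
173911)) far 154.6 (np.int64(60), np.float64(0.00024128154185358144))h.py:48: RuntimeWarning: invalid value encountered in divide
  out.append(p.T@w/w.sum())
Traceback (most recent call last):
  File "h.py", line 51, in edgefit
    k=abs(r)<.002;c,dd=fitline(P[k]);r=(P[k]-c)@np.array([-dd[1],dd[0]])
                       ~~~~~~~^^^^^^
  File "h.py", line 14, in fitline
    vx,vy,x,y=cv2.fitLine(np.float32(P),cv2.DIST_HUBER,0,.001,.001).ravel();return np.array([x,y]),np.array([vx,vy])
              ~~~~~~~~~~~^^^^^^^^^^^^^^^^^^^^^^^^^^^^^^^^^^^^^^^^^^
cv2.error: OpenCV(4.12.0) /io/opencv/modules/imgproc/src/linefit.cpp:50: error: (-215:Assertion failed) count > 0 in function 'fitLine2D_wods'
```

```bash
python3 -m crank '[{"dx":0.0019,"dy":-0.0006,"dz":0,"spin":0,"jaw":1},{"dx":0.0038,"dy":-0.0012,"dz":0,"spin":0,"jaw":1},{"dx":0.0038,"dy":-0.0012,"dz":0,"spin":0,"jaw":1},{"dx":0.0038,"dy":-0.0012,"dz":0,"spin":0,"jaw":1},{"dx":0.0038,"dy":-0.0012,"dz":0,"spin":0,"jaw":1},{"dx":0.0038,"dy":-0.0012,"dz":0,"spin":0,"jaw":1},{"dx":0.0038,"dy":-0.0012,"dz":0,"spin":0,"jaw":1},{"dx":0.0038,"dy":-0.0012,"dz":0,"spin":0,"jaw":1},{"dx":0.0038,"dy":-0.0012,"dz":0,"spin":0,"jaw":1},{"dx":0.0019,"dy":-0.0006,"dz":0,"spin":0,"jaw":1},{"dx":0.0019,"dy":-0.0006,"dz":0,"spin":0,"jaw":1},{"dx":0,"dy":0,"dz":0,"spin":0,"jaw":1},{"dx":0,"dy":0,"dz":0,"spin":0,"jaw":1},{"dx":0,"dy":0,"dz":0,"spin":0,"jaw":1}]'; python3 - <<'E'
from h import *
s=ctrl.state();M=R.from_euler('xyz',s['eef_rot'],degrees=True).as_matrix()
print(s['ee_pos'],np.degrees(np.arctan2(M[1,1],M[0,1])),s['contact_force'])
im=ctrl.camera("scene")[:,:,::-1];cv2.imwrite("pics/s4r.png",im);cv2.imwrite("pics/s4.png",cv2.resize(im[165:260,260:400],None,fx=5.5,fy=5.5,interpolation=cv2.INTER_CUBIC))
E
```

```text
time: 5.77
ee_pos: [0.557, -0.0246, 0.0697]
eef_rot: [4.0, 90.0, -13.4]
contact_force: [-0.3, -0.4, 0.2]
width: 0.0868
[ 0.55695165 -0.02455367  0.06965567] 72.62425155680923 [-0.26447278 -0.44117973  0.23806589]
```

View pics/s4.png

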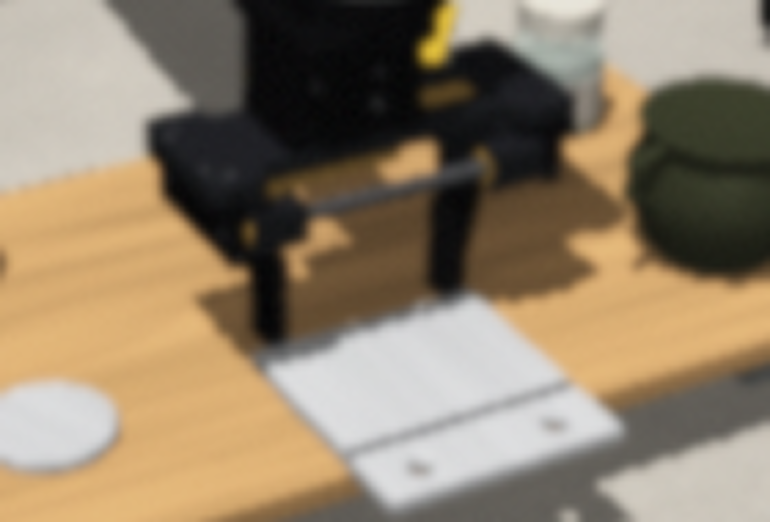

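```bash
python3 -m crank '[{"dx":-0.005,"dy":0.0016,"dz":0,"spin":0,"jaw":1},{"dx":-0.01,"dy":0.003,"dz":0,"spin":0,"jaw":1},{"dx":-0.01,"dy":0.003,"dz":0.01,"spin":0,"jaw":1},{"dx":0,"dy":0,"dz":0.03,"spin":0,"jaw":1},{"dx":0,"dy":0,"dz":0.03,"spin":0,"jaw":1},{"dx":0,"dy":0,"dz":0.03,"spin":0,"jaw":1},{"dx":0,"dy":0,"dz":0.03,"spin":0,"jaw":1},{"dx":-0.005,"dy":0.01,"dz":0.02,"spin":0,"jaw":1},{"dx":-0.01,"dy":0.03,"dz":0.01,"spin":0,"jaw":1},{"dx":-0.01,"dy":0.03,"dz":0,"spin":0,"jaw":1},{"dx":-0.01,"dy":0.03,"dz":0,"spin":0,"jaw":1},{"dx":-0.01,"dy":0.03,"dz":0,"spin":0,"jaw":1},{"dx":-0.01,"dy":0.03,"dz":0,"spin":0,"jaw":1},{"dx":-0.01,"dy":0.03,"dz":0,"spin":0,"jaw":1},{"dx":-0.01,"dy":0.03,"dz":0,"spin":0,"jaw":1},{"dx":-0.01,"dy":0.03,"dz":0,"spin":0,"jaw":1},{"dx":-0.01,"dy":0.03,"dz":0,"spin":0,"jaw":1},{"dx":-0.01,"dy":0.02,"dz":0,"spin":0,"jaw":1},{"dx":0,"dy":0.01,"dz":0,"spin":0,"jaw":1},{"dx":0,"dy":0,"dz":0,"spin":0,"jaw":1}]'; python3 - <<'E'
from h import *
for n in("scene","top"):
    im=ctrl.camera(n)[:,:,::-1];cv2.imwrite(f"pics/{n}5.png",im)
im=cv2.imread("pics/top5.png");cv2.imwrite("pics/t5.png",cv2.resize(im[135:235,260:400],None,fx=5.5,fy=5.5,interpolation=cv2.INTER_CUBIC))
im=cv2.imread("pics/scene5.png");cv2.imwrite("pics/s5.png",cv2.resize(im[165:260,260:400],None,fx=5.5,fy=5.5,interpolation=cv2.INTER_CUBIC))
E
```

```text
time: 7.48
ee_pos: [0.426, 0.2947, 0.2296]
eef_rot: [72.8, 90.0, 55.6]
contact_force: [-0.1, 0.2, 0.3]
width: 0.0867
```

View pics/t5.png

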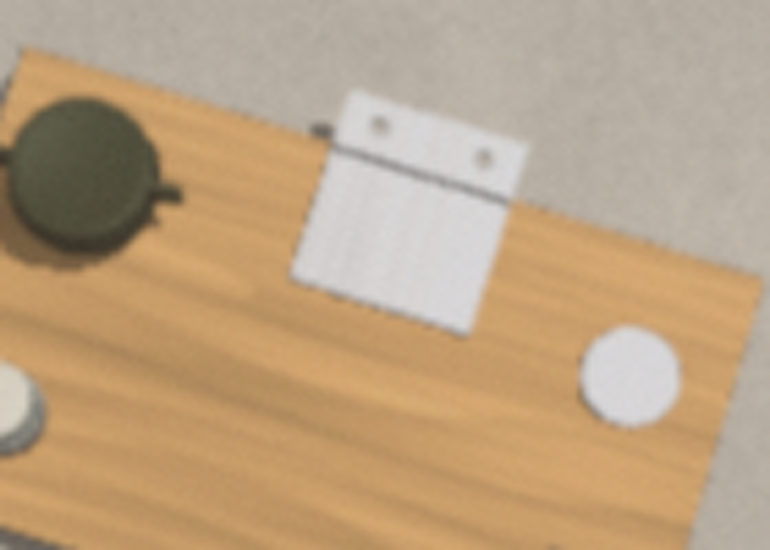

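View pics/s5.png

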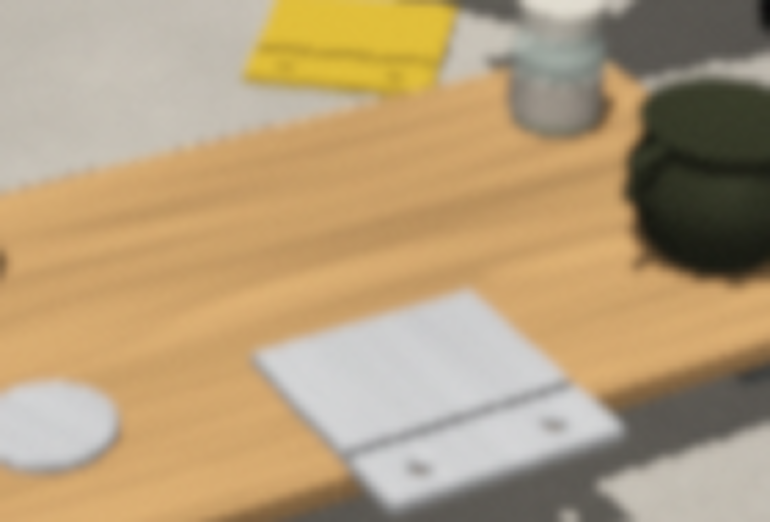

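```bash
cat > m2.py <<'E'
from m import *
def meas(ft,fs,lt,ls,yl=(-.2,-.11),yr=(.04,.1)):
    c=np.array([.5176,.0047]);ex=np.array([ey[1],-ey[0]])
    q=lambda x,y:np.r_[c+x*ex+y*ey,.06]
    for n,f,l in(("top",ft,lt),("scene",fs,ls)):
        im=cv2.imread(f);hs=cv2.cvtColor(im,cv2.COLOR_BGR2HSV)[...,1];sat=cv2.merge([hs]*3)
        if n=="top": A,B=[edgefit(n,sat,q(.15,a),q(.15,b),'rise',half=3) for a,b in(yl,yr)]
        else: A,B=[edgefit(n,im,q(.154,a),q(.154,b),'drop',half=2.5) for a,b in(yl,yr)]
        p=A[0];d=B[0]-p;d/=np.linalg.norm(d);m=np.array([d[1],-d[0]])
        L=edgefit(n,im,ray(n,l[0],.066),ray(n,l[1],.066),'min',half=3)
        print(n,"edge",np.degrees(np.arctan2(d[1],d[0])),A[2:],B[2:],"line",L[2:])
        print("  short mm:",[round(float(-(L[0]+t*L[1]-p)@m*1000),2) for t in(-.05,0,.05)], "lineC",L[0])
E
python3 - <<'E'
from m2 import *
t=lambda u,v:(260+u/5.5-.4,135+v/5.5-.4);s=lambda u,v:(260+u/5.5-.4,165+v/5.5-.4)
meas("pics/top5.png","pics/scene5.png",[t(345,152),t(495,196)],[s(360,450),s(555,388)])
E
```

```text
top edge 72.57295 (np.int64(60), np.float64(0.00018069400857637828), np.float32(72.55603)) (np.int64(60), np.float64(0.0004157357481446947), np.float32(73.707794)) line (np.int64(60), np.float64(0.0002193616543052493), np.float32(72.65947))
  short mm: [4.27, 4.35, 4.42] lineC [ 0.651328   -0.05790335]
scene edge 72.77109 (np.int64(60), np.float64(0.00017419975459039295), np.float32(72.5636)) (np.int64(52), np.float64(0.001483887835581746), np.float32(72.29778)) line (np.int64(60), np.float64(0.00013485184407711665), np.float32(72.61046))
  short mm: [7.69, 7.55, 7.41] lineC [ 0.6518062  -0.05870125]h.py:48: RuntimeWarning: invalid value encountered in divide
  out.append(p.T@w/w.sum())
```

```bash
python3 - <<'E'
from m import *
c=np.array([.5176,.0047]);ex=np.array([ey[1],-ey[0]])
for n in("top","scene"):
    im=cv2.imread(f"pics/{n}5.png")
    for ya,yb in((-.2,-.12),(.045,.10)):
        xs=np.arange(.135,.172,.002);pr=[]
        for x in xs:
            P=np.array([proj(n,np.r_[c+x*ex+y*ey,.06]) for y in np.linspace(ya,yb,80)],np.float32)
            pr.append(cv2.remap(im,P[None,:,0],P[None,:,1],cv2.INTER_LINEAR)[0].mean(0))
        print(n,ya);print((xs*1000).round().astype(int).tolist());
        for ch in(0,1,2): print("BGR"[ch],np.array(pr)[:,ch].round().astype(int).tolist())
im=cv2.imread("pics/scene5.png");cv2.imwrite("pics/z5.png",cv2.resize(im[225:258,300:380],None,fx=10,fy=10,interpolation=cv2.INTER_NEAREST))
im=cv2.imread("pics/top5.png");cv2.imwrite("pics/zt5.png",cv2.resize(im[145:185,305:371],None,fx=12,fy=12,interpolation=cv2.INTER_NEAREST))
E
```

```text
top -0.2
[135, 137, 139, 141, 143, 145, 147, 149, 151, 153, 155, 157, 159, 161, 163, 165, 167, 169, 171]
B [113, 112, 110, 109, 108, 108, 113, 124, 138, 151, 160, 164, 165, 165, 165, 165, 165, 165, 165]
G [167, 165, 163, 160, 158, 157, 157, 160, 164, 169, 174, 176, 177, 177, 177, 177, 177, 177, 177]
R [212, 210, 207, 204, 200, 198, 196, 192, 188, 185, 185, 186, 186, 186, 186, 186, 186, 186, 186]
top 0.045
[135, 137, 139, 141, 143, 145, 147, 149, 151, 153, 155, 157, 159, 161, 163, 165, 167, 169, 171]
B [110, 111, 111, 110, 109, 109, 111, 119, 129, 139, 146, 150, 154, 158, 161, 163, 163, 164, 163]
G [163, 164, 164, 163, 160, 158, 156, 155, 156, 157, 159, 161, 165, 169, 172, 175, 175, 175, 175]
R [208, 209, 209, 207, 204, 200, 195, 187, 179, 172, 169, 170, 173, 177, 181, 183, 184, 184, 184]
scene -0.2
[135, 137, 139, 141, 143, 145, 147, 149, 151, 153, 155, 157, 159, 161, 163, 165, 167, 169, 171]
B [115, 114, 113, 111, 109, 107, 106, 103, 98, 91, 82, 73, 67, 64, 63, 65, 67, 71, 75]
G [174, 173, 171, 168, 166, 163, 161, 157, 150, 139, 126, 114, 104, 98, 95, 92, 90, 87, 86]
R [218, 217, 215, 212, 209, 206, 203, 199, 191, 179, 163, 148, 135, 127, 122, 116, 109, 101, 95]
scene 0.045
[135, 137, 139, 141, 143, 145, 147, 149, 151, 153, 155, 157, 159, 161, 163, 165, 167, 169, 171]
B [117, 117, 117, 117, 117, 116, 114, 111, 107, 100, 93, 86, 80, 77, 77, 78, 80, 84, 86]
G [172, 172, 173, 173, 172, 170, 167, 162, 155, 146, 135, 124, 115, 109, 106, 104, 101, 99, 97]
R [214, 214, 215, 214, 213, 211, 208, 203, 194, 183, 169, 156, 145, 137, 131, 125, 119, 112, 106]
```

View pics/z5.png

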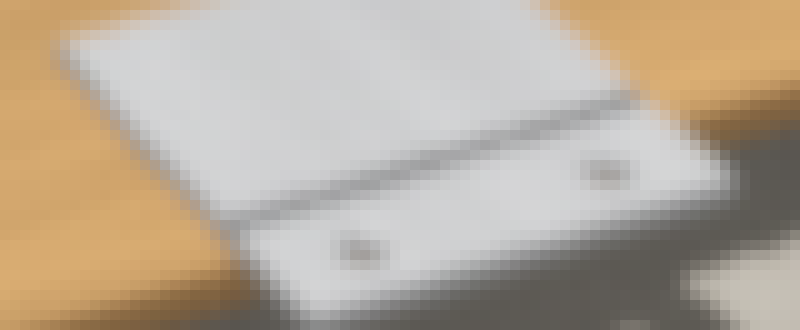

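View pics/zt5.png

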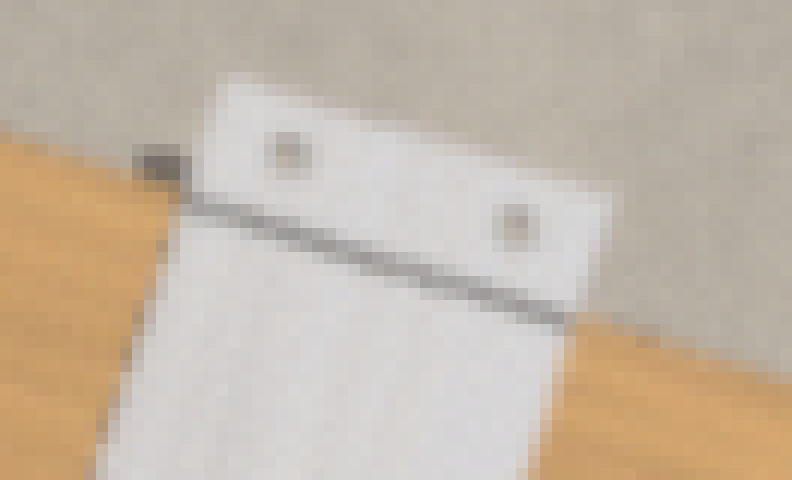

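```bash
python3 - <<'E'
from m import *
c=np.array([.5176,.0047]);ex=np.array([ey[1],-ey[0]])
def prof(n,xs,ya,yb,ax='x'):
    im=cv2.imread(f"pics/{n}0.png");pr=[]
    for x in xs:
        P=np.array([proj(n,np.r_[c+(x*ex+y*ey if ax=='x' else y*ex+x*ey),.06]) for y in np.linspace(ya,yb,80)],np.float32)
        pr.append(cv2.remap(im,P[None,:,0],P[None,:,1],cv2.INTER_LINEAR)[0].mean(0))
    print(n,ax,ya,(xs*1000).round().astype(int).tolist());pr=np.array(pr)
    for ch in(0,2): print("  ","BGR"[ch],pr[:,ch].round().astype(int).tolist())
for n in("top","scene"):
    prof(n,np.arange(-.170,-.131,.002),-.1,.1)
    prof(n,np.arange(-.270,-.231,.002),-.1,.1,'y')
    prof(n,np.arange(.231,.270,.002),-.05,.0,'y')
prof("scene",np.arange(.141,.21,.003),-.22,-.18)
E
```

```text
top x -0.1 [-170, -168, -166, -164, -162, -160, -158, -156, -154, -152, -150, -148, -146, -144, -142, -140, -138, -136, -134, -132]
   B [153, 152, 151, 146, 134, 117, 101, 92, 88, 86, 86, 89, 94, 98, 99, 99, 99, 98, 98, 98]
   R [173, 172, 171, 165, 152, 134, 117, 107, 105, 110, 126, 151, 171, 184, 188, 188, 188, 188, 187, 186]
top y -0.1 [-270, -268, -266, -264, -262, -260, -258, -256, -254, -252, -250, -248, -246, -244, -242, -240, -238, -236, -234, -232]
   B [152, 152, 151, 151, 151, 151, 151, 149, 145, 137, 124, 111, 103, 100, 99, 99, 100, 100, 99, 100]
   R [171, 171, 171, 171, 171, 170, 170, 170, 169, 170, 174, 180, 186, 188, 188, 188, 188, 188, 188, 188]
top y -0.05 [231, 233, 235, 237, 239, 241, 243, 245, 247, 249, 251, 253, 255, 257, 259, 261, 263, 265, 267, 269]
   B [97, 97, 96, 97, 97, 97, 97, 96, 94, 92, 95, 108, 125, 140, 148, 151, 152, 152, 151, 151]
   R [184, 184, 184, 184, 184, 184, 182, 176, 163, 143, 126, 128, 143, 158, 167, 170, 171, 171, 171, 171]
scene x -0.1 [-170, -168, -166, -164, -162, -160, -158, -156, -154, -152, -150, -148, -146, -144, -142, -140, -138
[... 500 characters left out ...]
77, 161, 140, 131, 139, 160, 182, 196, 202, 203, 203, 203, 203, 203, 203]
scene y -0.05 [231, 233, 235, 237, 239, 241, 243, 245, 247, 249, 251, 253, 255, 257, 259, 261, 263, 265, 267, 269]
   B [35, 36, 36, 36, 37, 38, 38, 38, 38, 38, 38, 38, 39, 38, 38, 39, 39, 39, 39, 39]
   R [47, 48, 49, 50, 50, 51, 51, 52, 52, 52, 52, 52, 52, 52, 53, 53, 53, 53, 53, 53]
scene x -0.22 [141, 144, 147, 150, 153, 156, 159, 162, 165, 168, 171, 174, 177, 180, 183, 186, 189, 192, 195, 198, 201, 204, 207]
   B [109, 106, 103, 98, 87, 74, 65, 61, 62, 63, 65, 68, 72, 75, 79, 80, 80, 80, 80, 80, 81, 89, 113]
   R [210, 205, 200, 190, 172, 149, 130, 121, 113, 99, 83, 76, 77, 82, 86, 88, 88, 88, 88, 88, 90, 99, 125]
```

Both cameras put the line at the same world position. They disagree by about 3 mm on where the board edge is: the line is 4.4 mm short in the top view and 7.5 mm short in the scene view. I'll settle it by gently touching the board's near edge with the same finger faces that push the plate. The final TCP is then that contact + 300 − 90 mm, so the finger width cancels out.

```bash
python3 -m crank '[{"dx":-0.004,"dy":-0.0135,"dz":0,"spin":0,"jaw":1},{"dx":-0.008,"dy":-0.0265,"dz":0,"spin":0,"jaw":1},{"dx":-0.008,"dy":-0.0265,"dz":0,"spin":0,"jaw":1},{"dx":-0.008,"dy":-0.0265,"dz":0,"spin":0,"jaw":1},{"dx":-0.008,"dy":-0.0265,"dz":0,"spin":0,"jaw":1},{"dx":-0.008,"dy":-0.0265,"dz":0,"spin":0,"jaw":1},{"dx":-0.008,"dy":-0.0265,"dz":0,"spin":0,"jaw":1},{"dx":-0.008,"dy":-0.0265,"dz":0,"spin":0,"jaw":1},{"dx":-0.008,"dy":-0.0265,"dz":0,"spin":0,"jaw":1},{"dx":-0.004,"dy":-0.0135,"dz":0,"spin":0,"jaw":1},{"dx":0,"dy":0,"dz":-0.02,"spin":0,"jaw":1},{"dx":0,"dy":0,"dz":-0.03,"spin":0,"jaw":1},{"dx":0,"dy":0,"dz":-0.03,"spin":0,"jaw":1},{"dx":0,"dy":0,"dz":-0.02,"spin":0,"jaw":1},{"dx":0,"dy":0,"dz":0,"spin":0,"jaw":1},{"dx":0,"dy":0,"dz":0,"spin":0,"jaw":1}]'; python3 - <<'E'
from h import *
s=ctrl.state();M=R.from_euler('xyz',s['eef_rot'],degrees=True).as_matrix()
print(s['ee_pos'],np.degrees(np.arctan2(M[1,1],M[0,1])),M[:,0],s['contact_force'])
im=ctrl.camera("scene")[:,:,::-1];cv2.imwrite("pics/s6.png",im[100:300,150:450].repeat(2,0).repeat(2,1))
E
```

```text
time: 8.92
ee_pos: [0.3539, 0.0531, 0.129]
eef_rot: [-158.0, 89.9, -175.5]
contact_force: [0.9, -0.6, 0.2]
width: 0.0874
[0.35390653 0.05311993 0.12904936] 72.5170072978848 [-2.51883922e-03 -1.97388299e-04 -9.99996808e-01] [ 0.87174191 -0.60692454  0.23048454]
```

View pics/s6.png

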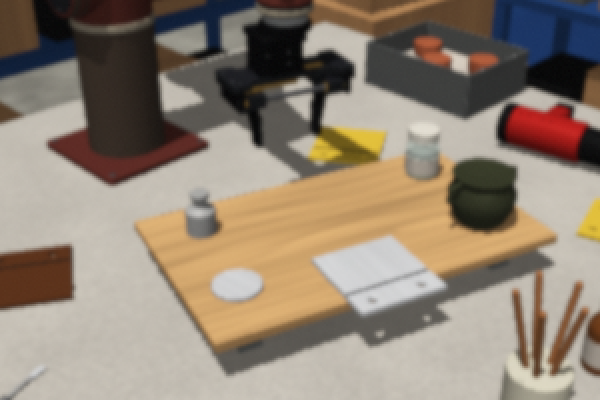

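```bash
python3 -m crank '[{"dx":0,"dy":0,"dz":-0.02,"spin":0,"jaw":1},{"dx":0,"dy":0,"dz":-0.02,"spin":0,"jaw":1},{"dx":0,"dy":0,"dz":-0.02,"spin":0,"jaw":1},{"dx":0,"dy":0,"dz":-0.014,"spin":0,"jaw":1},{"dx":0,"dy":0,"dz":0,"spin":0,"jaw":1},{"dx":0,"dy":0,"dz":0,"spin":0,"jaw":1},{"dx":0.0019,"dy":-0.0006,"dz":0,"spin":0,"jaw":1},{"dx":0.0019,"dy":-0.0006,"dz":0,"spin":0,"jaw":1},{"dx":0.0019,"dy":-0.0006,"dz":0,"spin":0,"jaw":1},{"dx":0.0019,"dy":-0.0006,"dz":0,"spin":0,"jaw":1},{"dx":0,"dy":0,"dz":0,"spin":0,"jaw":1}]'
for i in 1 2 3; do python3 -m crank '[{"dx":0.00095,"dy":-0.0003,"dz":0,"spin":0,"jaw":1},{"dx":0,"dy":0,"dz":0,"spin":0,"jaw":1}]'; done
```

```text
time: 9.88
ee_pos: [0.3633, 0.0515, 0.0562]
eef_rot: [11.8, 89.9, -5.5]
contact_force: [-0.0, 0.5, 0.0]
width: 0.087
time: 10.05
ee_pos: [0.3635, 0.0513, 0.0556]
eef_rot: [-13.7, 90.0, -31.1]
contact_force: [0.8, -0.2, 0.4]
width: 0.0869
time: 10.22
ee_pos: [0.3643, 0.0511, 0.0555]
eef_rot: [-162.3, 90.0, -179.7]
contact_force: [0.3, 0.0, 0.3]
width: 0.0869
time: 10.38
ee_pos: [0.3653, 0.0508, 0.0555]
eef_rot: [15.0, 90.0, -2.4]
contact_force: [-0.6, -0.4, 0.5]
width: 0.0872
```

```bash
for i in 1 2 ; do python3 -m crank '[{"dx":0.00095,"dy":-0.0003,"dz":0,"spin":0,"jaw":1},{"dx":0,"dy":0,"dz":0,"spin":0,"jaw":1}]'; done
```

```text
time: 10.55
ee_pos: [0.366, 0.0505, 0.0554]
eef_rot: [-174.2, 90.0, 168.4]
contact_force: [-0.9, 0.6, 0.2]
width: 0.0869
time: 10.72
ee_pos: [0.366, 0.0505, 0.0552]
eef_rot: [-175.3, 89.8, 167.4]
contact_force: [-4.0, 2.4, 4.4]
width: 0.087
```

```bash
for i in 1 ; do python3 -m crank '[{"dx":0.00095,"dy":-0.0003,"dz":0,"spin":0,"jaw":1},{"dx":0,"dy":0,"dz":0,"spin":0,"jaw":1}]'; done
```

```text
time: 10.88
ee_pos: [0.3661, 0.0504, 0.055]
eef_rot: [-175.6, 89.7, 167.0]
contact_force: [-7.7, 2.2, 6.0]
width: 0.087
```

Contact came at TCP (0.3660, 0.0505). The final push TCP is therefore about (0.562, −0.026), 5.3 mm further than the last push and close to the top view's value. Backing off now and returning behind the plate.

```bash
python3 -m crank '[{"dx":-0.006,"dy":0.0019,"dz":0,"spin":0,"jaw":1},{"dx":-0.006,"dy":0.0019,"dz":0,"spin":0,"jaw":1},{"dx":0,"dy":0,"dz":0.03,"spin":0,"jaw":1},{"dx":0,"dy":0,"dz":0.03,"spin":0,"jaw":1},{"dx":0,"dy":0,"dz":0.03,"spin":0,"jaw":1},{"dx":0,"dy":0,"dz":0.03,"spin":0,"jaw":1},{"dx":0.012,"dy":-0.005,"dz":0,"spin":0,"jaw":1},{"dx":0.023,"dy":-0.009,"dz":0,"spin":0,"jaw":1},{"dx":0.023,"dy":-0.009,"dz":0,"spin":0,"jaw":1},{"dx":0.023,"dy":-0.009,"dz":0,"spin":0,"jaw":1},{"dx":0.023,"dy":-0.009,"dz":0,"spin":0,"jaw":1},{"dx":0.023,"dy":-0.009,"dz":0,"spin":0,"jaw":1},{"dx":0.023,"dy":-0.009,"dz":0,"spin":0,"jaw":1},{"dx":0.023,"dy":-0.009,"dz":0,"spin":0,"jaw":1},{"dx":0.009,"dy":-0.004,"dz":0,"spin":0,"jaw":1},{"dx":0,"dy":0,"dz":-0.02,"spin":0,"jaw":1},{"dx":0,"dy":0,"dz":-0.03,"spin":0,"jaw":1},{"dx":0,"dy":0,"dz":-0.02,"spin":0,"jaw":1},{"dx":0,"dy":0,"dz":0,"spin":0,"jaw":1},{"dx":0,"dy":0,"dz":0,"spin":0,"jaw":1}]'; python3 - <<'E'
from h import *
s=ctrl.state();M=R.from_euler('xyz',s['eef_rot'],degrees=True).as_matrix()
print(s['ee_pos'],np.degrees(np.arctan2(M[1,1],M[0,1])),M[:,0])
E
```

```text
time: 12.55
ee_pos: [0.5366, -0.0179, 0.1047]
eef_rot: [-171.9, 89.8, 170.7]
contact_force: [0.5, -0.1, 0.1]
width: 0.0871
[ 0.53655309 -0.01791295  0.10467829] 72.6301619098587 [-3.01419264e-03  4.93483316e-04 -9.99995336e-01]
```

```bash
python3 -m crank '[{"dx":0,"dy":0,"dz":-0.014,"spin":0,"jaw":1},{"dx":0,"dy":0,"dz":-0.012,"spin":0,"jaw":1},{"dx":0,"dy":0,"dz":-0.009,"spin":0,"jaw":1},{"dx":0,"dy":0,"dz":0,"spin":0,"jaw":1},{"dx":0.003,"dy":-0.001,"dz":0,"spin":0,"jaw":1},{"dx":0.003,"dy":-0.001,"dz":0,"spin":0,"jaw":1},{"dx":0.003,"dy":-0.001,"dz":0,"spin":0,"jaw":1},{"dx":0.003,"dy":-0.001,"dz":0,"spin":0,"jaw":1},{"dx":0.003,"dy":-0.001,"dz":0,"spin":0,"jaw":1},{"dx":0.002,"dy":-0.0006,"dz":0,"spin":0,"jaw":1},{"dx":0.002,"dy":-0.0006,"dz":0,"spin":0,"jaw":1},{"dx":0.002,"dy":-0.0006,"dz":0,"spin":0,"jaw":1},{"dx":0.002,"dy":-0.0006,"dz":0,"spin":0,"jaw":1},{"dx":0,"dy":0,"dz":0,"spin":0,"jaw":1},{"dx":0,"dy":0,"dz":0,"spin":0,"jaw":1}]'; python3 - <<'E'
from h import *
s=ctrl.state();M=R.from_euler('xyz',s['eef_rot'],degrees=True).as_matrix()
print(s['ee_pos'],np.degrees(np.arctan2(M[1,1],M[0,1])),M[:,0])
E
```

```text
time: 13.8
ee_pos: [0.5612, -0.0258, 0.0704]
eef_rot: [-4.2, 90.0, -21.6]
contact_force: [-0.3, 0.2, -0.8]
width: 0.0871
[ 0.56118434 -0.02577613  0.07042605] 72.62176172177618 [ 1.98548610e-04 -7.85102466e-05 -9.99999977e-01]
```

```bash
python3 -m crank '[{"dx":0.0009,"dy":-0.0003,"dz":0,"spin":0,"jaw":1},{"dx":0,"dy":0,"dz":0,"spin":0,"jaw":1},{"dx":0,"dy":0,"dz":0,"spin":0,"jaw":1}]'; python3 -m crank '[{"dx":-0.005,"dy":0.0016,"dz":0,"spin":0,"jaw":1},{"dx":-0.01,"dy":0.003,"dz":0,"spin":0,"jaw":1},{"dx":-0.01,"dy":0.003,"dz":0.01,"spin":0,"jaw":1},{"dx":0,"dy":0,"dz":0.03,"spin":0,"jaw":1},{"dx":0,"dy":0,"dz":0.03,"spin":0,"jaw":1},{"dx":0,"dy":0,"dz":0.03,"spin":0,"jaw":1},{"dx":0,"dy":0,"dz":0.03,"spin":0,"jaw":1},{"dx":-0.005,"dy":0.01,"dz":0.02,"spin":0,"jaw":1},{"dx":-0.01,"dy":0.03,"dz":0.01,"spin":0,"jaw":1},{"dx":-0.01,"dy":0.03,"dz":0,"spin":0,"jaw":1},{"dx":-0.01,"dy":0.03,"dz":0,"spin":0,"jaw":1},{"dx":-0.01,"dy":0.03,"dz":0,"spin":0,"jaw":1},{"dx":-0.01,"dy":0.03,"dz":0,"spin":0,"jaw":1},{"dx":-0.01,"dy":0.03,"dz":0,"spin":0,"jaw":1},{"dx":-0.01,"dy":0.03,"dz":0,"spin":0,"jaw":1},{"dx":-0.01,"dy":0.03,"dz":0,"spin":0,"jaw":1},{"dx":-0.01,"dy":0.03,"dz":0,"spin":0,"jaw":1},{"dx":-0.01,"dy":0.02,"dz":0,"spin":0,"jaw":1},{"dx":0,"dy":0.01,"dz":0,"spin":0,"jaw":1},{"dx":0,"dy":0,"dz":0,"spin":0,"jaw":1}]'; python3 - <<'E'
from m2 import *
for n in("scene","top"):
    im=ctrl.camera(n)[:,:,::-1];cv2.imwrite(f"pics/{n}7.png",im)
im=cv2.imread("pics/top7.png");cv2.imwrite("pics/t7.png",cv2.resize(im[135:235,260:400],None,fx=5.5,fy=5.5,interpolation=cv2.INTER_CUBIC))
im=cv2.imread("pics/scene7.png");cv2.imwrite("pics/s7.png",cv2.resize(im[165:265,230:410],None,fx=4.4,fy=4.4,interpolation=cv2.INTER_CUBIC))
d=.0052*np.array([.9545,-.298,0])
L=[np.array([.6513,-.0579,.066])+d+t*np.r_[ey,0] for t in(-.045,.045)]
g=[[proj(n,p) for p in L] for n in("top","scene")]
meas("pics/top7.png","pics/scene7.png",*g)
E
```

```text
time: 14.05
ee_pos: [0.5618, -0.026, 0.0704]
eef_rot: [-172.9, 90.0, 169.7]
contact_force: [-1.3, 0.4, 0.1]
width: 0.0869
time: 15.72
ee_pos: [0.4314, 0.2933, 0.2306]
eef_rot: [59.3, 89.9, 42.1]
contact_force: [-0.5, 0.3, 0.4]
width: 0.0869
top edge 72.604675 (np.int64(60), np.float64(0.00021093714733866779), np.float32(72.46901)) (np.int64(60), np.float64(0.0004319591590639422), np.float32(73.78105)) line (np.int64(60), np.float64(0.00022469646956940526), np.float32(72.63213))
  short mm: [-0.36, -0.33, -0.31] lineC [ 0.6568711  -0.05583433]
scene edge 72.760475 (np.int64(60), np.float64(0.00018959166363758355), np.float32(72.40902)) (np.int64(52), np.float64(0.0015805116105223642), np.float32(72.09865)) line (np.int64(60), np.float64(0.00015301245899540045), np.float32(72.63417))
  short mm: [2.89, 2.78, 2.67] lineC [ 0.65578675 -0.06185604]h.py:48: RuntimeWarning: invalid value encountered in divide
  out.append(p.T@w/w.sum())
```

View pics/t7.png

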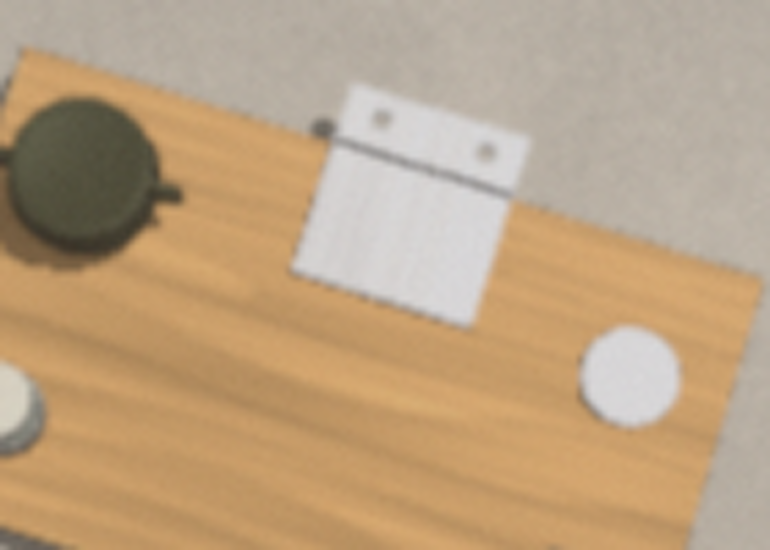

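View pics/s7.png

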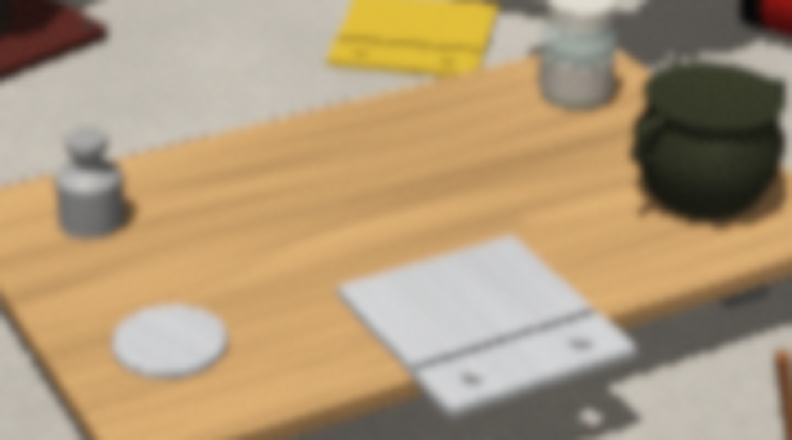

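```bash
python3 -m crank '[{"dx":-0.02,"dy":0.03,"dz":0.02,"spin":0,"jaw":1},{"dx":-0.02,"dy":0.03,"dz":0.02,"spin":0,"jaw":1},{"dx":-0.01,"dy":0.03,"dz":0.01,"spin":0,"jaw":1},{"dx":0,"dy":0,"dz":0,"spin":0,"jaw":1},{"dx":0,"dy":0,"dz":0,"spin":0,"jaw":1}]'; python3 - <<'E'
from h import *
a=cv2.imread("pics/scene0.png");b=ctrl.camera("scene")[:,:,::-1]
d=cv2.blur(cv2.absdiff(a,b).max(2),(3,3));v=np.ascontiguousarray(b);v[d>35]=(0,0,255);cv2.imwrite("pics/diff.png",v)
E
```

```text
time: 16.23
ee_pos: [0.3827, 0.3816, 0.2813]
eef_rot: [29.5, 89.9, 12.1]
contact_force: [0.4, -0.1, -0.8]
width: 0.0871
```

View pics/diff.png

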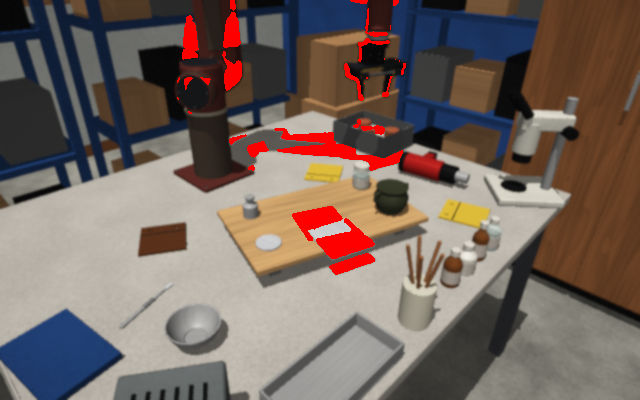

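Only the plate (about (340,232)), its shadow and the arm have changed. The bystanders show no change.

```bash
python3 -c "
from workcell import ctrl
print(ctrl.job_done())"
```

```text
the job is handed in; nothing more can be done
None
```

I pushed the plate from behind with the two open fingertips, turning it about 6.6° so it sits square to the board. The scribed line now lies along the far edge. The arm is backed off and raised clear, and I handed the job in at about 16 s.

**Line position:** The two cameras disagreed by about 3 mm on where the board's far edge is, so I touched the board's near edge lightly (about 8 N) with the pushing faces of the fingers. Placing the final push 210 mm beyond that contact puts the line on the edge.

| Check | Line relative to the edge |
|---|---|
| Finger-contact measurement | on the edge, within about 0.5 mm |
| Top camera | 0.3 mm past |
| Scene camera | 2.8 mm short |

I never explained the scene camera's difference. I followed the finger contact and the top camera, which agree with each other.

**Squareness:** The line is parallel to the edge to about 0.03° in the top view and 0.13° in the scene view.

**Everything else:** Comparing scene pictures from before and after, only the plate, its shadow and the arm changed.

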